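# Park a wet coaster under the curing lamp

## Task

Bring the wet coaster under the curing lamp and lock it there: with your fingertips push the red post along the long leg of the L-shaped slot to the corner, then turn the corner and push it fully home at the closed end of the short leg. Push only: do not pinch the post between the fingers and do not lift the tray out of its slot. Do not touch the wet casting, and leave the jars, bottle, cup, coasters and remote where they are.

Things in the scene. Friction and masses are not known exactly. Their poses are not given: they have to be found in the camera images.
- station: curing station, fixed: black base with aluminium deck, 210 (x) by 380 (y) mm, deck top 30 mm above the table; origin at the centre of its underside. At yaw 0 its x points away from the robot, y to the robot's left; turned up to 0.45 rad either way. Lamp: 90 mm white head, 110 to 142 mm above the table, over station (15, 125) mm, on a column at (92, 125) mm
- slot_start (a point): centre line of the L-shaped slot (14 to 16 mm wide) at the start of its long leg, on the deck top; station (-45, -105, 30) mm. The long leg runs from here 100 mm along station +y to the corner
- slot_corner (a point): the slot's corner, station (-45, -5, 30) mm: the post's axis stands here when the long leg is done. The short leg runs from here 60 mm along station +x
- slot_end (a point): closed end of the short leg, station (15, -5, 30) mm: the post's axis stands here when the tray is locked
- post_top (a point): centre of the top of the red square post (22 x 22 mm, faces square to the station's x and y, 36 to 94 mm above the table). A 12 mm pin under it runs in the slot. A flat steel strip, 18 mm wide, its top 37 mm above the table, joins it to the tray along station +y
- tray_centre (a point): centre of the top of the casting: a white scalloped mould with blue resin, 102 mm across, top 48 mm above the table, on a 110 mm dark round tray. It lies 130 mm from the post along station +y
- casting: the wet casting on the tray (see tray_centre). The origin lies under the post's axis, level with the table top; it moves with the tray
- tray_along (a joint): travel of post and tray along the long leg, station +y, in m: 0 at the slot's start, 0.100 at the corner. Sliding friction about 1.5 N, no spring: it stays where it is left. It starts somewhere between 0 and 0.03
- tray_across (a joint): travel along the short leg, station +x, in m: 0 in the long leg, 0.060 at the closed end. Free to move only when tray_along is above about 0.098, else the slot's side stops it after 2 mm. Friction about 1.5 N, no spring
- tray_lift (a joint): height of the tray above its seat in m: 0 when the pin is down in the slot. The tray (about 0.7 kg) is held down by its weight only
- post_front: the post's front face: a 22 mm wide upright face of the red post, 58 mm tall, facing the station's -x; listed so that a pinch can be told from a push. The origin is not on the face: it lies on the post's axis, level with the table top; axes are those of the station
- post_back: the post's back face: a 22 mm wide upright face of the red post, 58 mm tall, facing the station's +x; listed so that a pinch can be told from a push. The origin is not on the face: it lies on the post's axis, level with the table top; axes are those of the station
- post_right: the post's right face: a 22 mm wide upright face of the red post, 58 mm tall, facing the station's -y; listed so that a pinch can be told from a push. The origin is not on the face: it lies on the post's axis, level with the table top; axes are those of the station
- post_left: the post's left face: a 22 mm wide upright face of the red post, 58 mm tall, facing the station's +y; listed so that a pinch can be told from a push. The origin is not on the face: it lies on the post's axis, level with the table top; axes are those of the station
- pigment_blue: small blue pigment jar, 38 mm diameter, 46 mm tall, black cap, standing on the deck, loose; origin at the centre of its underside. A bystander
- pigment_red: small red pigment jar, 38 mm diameter, 46 mm tall, black cap, standing on the deck, loose; origin at the centre of its underside. A bystander
- hardener: white bottle with orange cap, 64 mm diameter, 130 mm tall, on the table, loose; origin at the centre of its underside. A bystander
- mix_cup: open terracotta-coloured cup, 72 mm across, 85 mm tall, on the table, loose; origin at the centre of its underside. A bystander
- coaster_teal: finished blue coaster with brass rim, 100 mm across, 9 mm thick, flat on the table beside the station, loose; origin at the centre of its underside. A bystander
- coaster_coral: finished coral coaster with copper rim, 100 mm across, 9 mm thick, flat on the table beside the station, loose; origin at the centre of its underside. A bystander
- remote: black remote control, 42 x 120 x 17 mm, flat on the table on the robot's side of the station, loose; origin at the centre of its underside. A bystander

How it is judged:
On the way:
1. the post has reached the slot's corner (value of joint tray_along above 0.094 m and value of joint tray_across below 0.015 m).
At the end, for the whole second after the job is handed in: the post stands at the closed end of the short leg (within 6 mm of the end of each travel and 9 mm of the slot's end), at rest, with the tray seated (lifted less than 3 mm) (value of joint tray_along above 0.094 m and value of joint tray_across above 0.054 m and value of joint tray_lift below 0.003 m and velocity of joint tray_across between -0.01 and 0.01 m/s and horizontal distance between post_top and slot_end below 0.009 m); the robot touches nothing.
It fails at once if the post is pinched between the fingers ((contact force between the fingers and post_front above 1.5 N and contact force between the fingers and post_back above 1.5 N) or (contact force between the fingers and post_left above 1.5 N and contact force between the fingers and post_right above 1.5 N)).
It fails at once if the tray is lifted by more than 6 mm (value of joint tray_lift above 0.006 m).
It fails at once if the wet casting is touched by the robot (contact force between any of the fingers, the arm and casting above 0.5 N).
It fails at once if a jar, bottle, cup, coaster or the remote is moved by more than 15 mm (distance of any of pigment_blue, pigment_red, hardener, mix_cup, coaster_teal, coaster_coral, remote from where it was at the start of the episode above 0.015 m).
It also fails if it takes over 42 s, if anything falls off the work surface, if the arm or the gripper's body presses on something with over 40 N, if the wrist force passes 120 N, or if a joint passes its speed limit or range.

## Robot

A 6-joint arm with a two-finger parallel gripper is mounted at the origin on the work surface. World frame = base frame: x ahead of the robot, y to its left, z up, the work surface at z = 0. Lengths are in m, angles in rad, forces in N, time in s.
With the tool pointing down it reaches from about 0.325 to 0.9 m from the base axis. Payload 6.1 kg.
Tool frame: the origin (TCP) lies midway between the tips of the shut fingers; the grasp point (between the pads) lies 19 mm behind it; z points along the fingers, y is the line along which they close (so a half turn about z gives the same grasp; the last joint's range is limited). The gripper opens to 85 mm and grips with 20 to 120 N. Pads are 22 mm wide; open, the fingers measure 114 mm over their backs; the gripper's body (76 mm by 85 mm) begins 54 mm behind the grasp point. The pads swing forward as they close: fully open they stand 13 mm farther back than shut.
Start: joints at [-1.29, 0.22, 1.526, -0, 1.395, -0.126], TCP at [0.247, -0.574, 0.231] pointing down, gripper open.
Joint ranges: [-2.98, 2.98], [-0.91, 2.08], [0.09, 2.57], [-1.24, 4.39], [0.2, 2.65], [-2.68, 2.68]. Speed limits (rad/s): [2.57, 2.57, 3.01, 3.14, 3.14, 3.14].

## Interface

Orientations are given as [roll, pitch, yaw] about the fixed x, y, z axes, in that order (R = Rz(yaw) Ry(pitch) Rx(roll)).
In Python, from plant import movep, move_l, set_joints, gripper_to, hold, inverse_kinematics, observe, get_image, get_calibration, Unreachable, job_done gives the robot as it stands. Calls block until the motion is done:
- movep(position, orientation): joint-space move of the TCP to a pose.
- move_l(position, feed=0.15, rotation=None, max_force=None): straight line of the TCP; rotation=None keeps the orientation; feed is the mean speed in m/s. With max_force (N) it stops when the force on the tool has changed by that much, and returns True; else False.
- set_joints(angles): joint-space move.
- gripper_to(opening, f_grip=None): finger opening in m; f_grip is the grip in N (None keeps the last); returns when the fingers have stopped.
- hold(seconds).
- inverse_kinematics(position, orientation): joint angles nearest the present ones, or None.
- observe(): the state.
- get_image(name): name is "side" or "top"; returns (picture, depth): 420x560x3 uint8, red, green, blue; 420x560 float32, m along the optical axis (not along the pixel's ray), 0 where there is no reading.
- get_calibration(name): a dict with "intrinsics" (3x3 intrinsics, pixels), "world_from_camera" (4x4, takes a point from camera to world coordinates). Camera axes: x right, y down, z forward; pixel columns grow to the right and rows downward; lengths in m; the calibration is good to about 2 mm. A picture is of the moment at which its call begins. get_calibration takes no time and is no camera call.
A pose or a line that the arm cannot do raises Unreachable and nothing moves.
- job_done(): hands the job in; it is judged then, once.
The state is a dict: "time_s": time; "q": joint angles; "joint_velocities": joint speeds; "joint_torque": joint torques, N m; "eef_pos": TCP position; "tcp_rot": TCP orientation; "ft_force": force on the tool from outside, world axes, zero at the start; "torque": the same for the moment, N m; "opening": finger opening in m; "grasp_force": force on a finger pad.
Only numpy, scipy, OpenCV 4.12 (cv2) and the standard library are available. Lean on these libraries where they do the work, as an engineer would, in place of code of your own. Each camera call takes 0.05 s, during which the arm holds its last target. There are 200 camera calls.

## Working session

There is one attempt and no reset: what is moved stays moved. The work goes in short steps, each a Python script; the robot and the scene stay as the last script left them, time stands still between calls to the robot, and variables do not carry over. Pictures are saved under pics/ and viewed, at most 10 in all, crops included, and the job is handed in when it is done.

```bash
ls; mkdir -p pics; python3 - <<'E'
from plant import *
import cv2,numpy as np
for n in("top","side"):
    im,d=get_image(n); c=get_calibration(n)
    cv2.imwrite(f"pics/{n}0.png",im[:,:,::-1]); np.savez(f"pics/{n}0.npz",im=im,d=d,K=c["intrinsics"],T=c["world_from_camera"])
o=observe();print(o["time_s"],o["eef_pos"],o["tcp_rot"])
E
```

```text
pics
0.1 [ 0.24714239 -0.57346267  0.23027754] [-3.13982852e+00 -2.42842571e-04  4.06764666e-01]
```

View pics/top0.png

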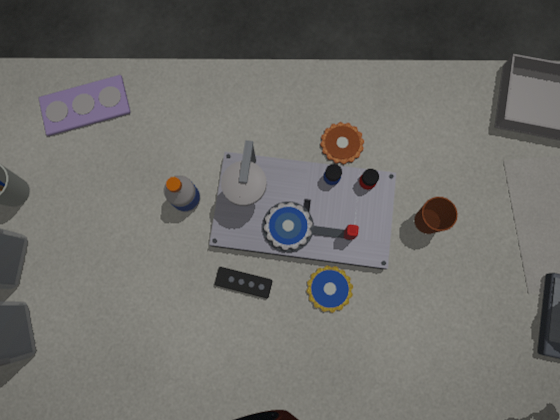

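View pics/side0.png

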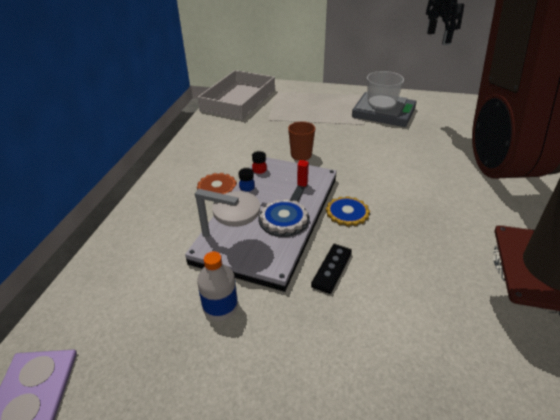

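The top view shows the station with deck screws near (228,156), (393,176), (384,263) and (214,241). The red post is near (351,232), the slot end near (307,204), and the jars at (333,174) and (369,178). I'll measure these next.

```bash
cat > h.py <<'E'
import numpy as np,cv2
def cloud(im,d,K,T):
    v,u=np.indices(d.shape); p=np.stack([(u-K[0,2])*d/K[0,0],(v-K[1,2])*d/K[1,1],d],-1)
    return p@T[:3,:3].T+T[:3,3]
def red(im,P):
    i=im.astype(int); return (i[...,0]>120)&(i[...,1]<60)&(i[...,2]<60)
E
python3 - <<'E'
from h import *
for n in("top","side"):
    z=np.load(f"pics/{n}0.npz"); im,d=z["im"],z["d"]; P=cloud(im,d,z["K"],z["T"])
    if n=="top":
        m=(abs(P[...,2]-.03)<.006)&(np.indices(d.shape)[1]>200)&(np.indices(d.shape)[1]<405)&(np.indices(d.shape)[0]>140)&(np.indices(d.shape)[0]<275)
        m=cv2.morphologyEx(m.astype(np.uint8),cv2.MORPH_OPEN,np.ones((3,3)))>0
        r=cv2.minAreaRect(P[m][:,:2].astype(np.float32)); print("deck",r,cv2.boxPoints(r),np.median(P[m][:,2]))
        for u,v in((228,156),(393,176),(384,263),(214,241),(307,204),(351,232),(288,226),(333,174),(369,178)): print(u,v,P[v,u].round(4))
    R=red(im,P)&(P[...,2]>.05)&(P[...,2]<.11)&(P[...,0]>.3)&(P[...,0]<.8)
    q=P[R]; print(n,len(q),q.min(0),q.max(0)); t=q[q[:,2]>.088]; print("top",len(t),t.mean(0) if len(t) else 0, t.min(0),t.max(0))
    print(z["T"][:3,3],z["K"][0,0])
E
```

```text
deck ((0.5857291221618652, -0.02975468337535858), (0.3808259665966034, 0.21177218854427338), 83.109130859375) [[ 0.45776242 -0.20608814]
 [ 0.6680048  -0.23149627]
 [ 0.7136958   0.14657877]
 [ 0.50345343  0.17198691]] 0.029278153644144156
228 156 [0.6988 0.1363 0.0317]
393 176 [ 0.657  -0.2245  0.0317]
384 263 [ 0.468  -0.1995  0.032 ]
214 241 [0.5092 0.159  0.0336]
307 204 [ 0.5957 -0.0389  0.017 ]
351 232 [ 0.5231 -0.1231  0.0926]
288 226 [0.5412 0.0022 0.0475]
333 174 [ 0.6473 -0.09    0.0759]
369 178 [ 0.6402 -0.1649  0.0734]
top 97 [ 0.51711612 -0.13537081  0.08994174] [ 0.53765738 -0.11532305  0.09707692]
top 97 [ 0.52763875 -0.12584502  0.09338365] [ 0.51711612 -0.13537081  0.08994174] [ 0.53765738 -0.11532305  0.09707692]
[0.37724561 0.00639053 1.01120933] 464.93899864525787
side 53 [ 0.51681437 -0.13908545  0.09182727] [ 0.53692864 -0.11553531  0.09660437]
top 53 [ 0.52684314 -0.12600065  0.09450393] [ 0.51681437 -0.13908545  0.09182727] [ 0.53692864 -0.11553531  0.09660437]
[0.38146409 0.67687253 0.63494864] 428.4423665871839
```

```bash
cat >> h.py <<'E'
yaw=-0.119; C=np.array([.5857,-.0298])
X=np.array([np.cos(yaw),np.sin(yaw)]); Y=np.array([-np.sin(yaw),np.cos(yaw)])
def W(sx,sy,z): return [*(C+sx*X+sy*Y),z]
def S(p): r=np.array(p[:2])-C; return np.round([r@X,r@Y,p[2]],4)
def look(name):
    from plant import get_image,get_calibration
    im,d=get_image("top"); c=get_calibration("top"); P=cloud(im,d,c["intrinsics"],c["world_from_camera"])
    cv2.imwrite(f"pics/{name}.png",im[:,:,::-1])
    R=red(im,P)&(P[...,2]>.086)&(P[...,2]<.1)&(P[...,0]>.45)&(P[...,0]<.62); q=P[R]; print("post",len(q),S(q.mean(0)) if len(q) else None)
E
python3 - <<'E'
from h import *; from plant import *
def st(s): o=observe(); print(s,round(o["time_s"],2),S(o["eef_pos"]),o["ft_force"].round(1) if hasattr(o["ft_force"],'round') else o["ft_force"])
look("p1")
gripper_to(0,40)
o=[np.pi,0,yaw]
movep(W(-.0455,-.155,.17),o); move_l(W(-.0455,-.155,.058),feed=.12); st("down")
print(move_l(W(-.0455,-.13,.058),feed=.05,max_force=6)); st("near")
print(move_l(W(-.0455,-.045,.058),feed=.05,max_force=10)); st("push"); look("p2")
E
```

```text
post 98 [-0.0463 -0.1024  0.0931]
down 3.77 [-0.0448 -0.1553  0.0589] [-0.3  0.1  1. ]
False
near 4.42 [-0.0454 -0.1298  0.058 ] [-0.8  0.7 -0.4]
False
push 6.27 [-0.0455 -0.0451  0.058 ] [-0.5 -0.5  0.1]
post 0 None
```

View pics/p2.png

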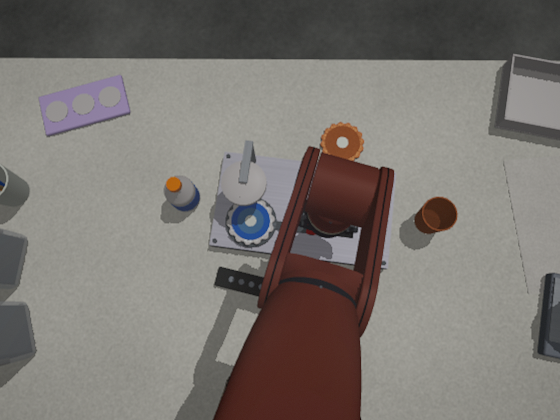

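The tray centre has moved from (288,226) to (250,221), about 80 mm. The push works, though the arm hides the post. I'll push on to the corner stop.

```bash
python3 - <<'E'
from h import *; from plant import *
def st(s): o=observe(); print(s,round(o["time_s"],2),S(o["eef_pos"]),np.round(o["ft_force"],1))
print(move_l(W(-.0455,-.012,.058),feed=.03,max_force=9)); st("corner")
y=S(observe()["eef_pos"])[1]
move_l(W(-.0455,y-.02,.058),feed=.08); move_l(W(-.0455,y-.02,.14),feed=.2); 
move_l(W(-.095,-.01,.14),feed=.2); st("front"); look("p3")
im,d=get_image("side"); c=get_calibration("side"); P=cloud(im,d,c["intrinsics"],c["world_from_camera"])
cv2.imwrite("pics/s3.png",im[:,:,::-1]); R=red(im,P)&(P[...,2]>.09)&(P[...,2]<.1)&(P[...,0]>.45)&(P[...,0]<.62); print(R.sum(),S(P[R].mean(0)))
E
```

```text
True
corner 7.06 [-0.0453 -0.0255  0.0582] [-2.2 -9.7  2.9]
front 8.48 [-0.096  -0.0097  0.1386] [ 0.2  0.8 -0.3]
post 0 None
54 [-0.0485 -0.0045  0.0943]
```

View pics/s3.png

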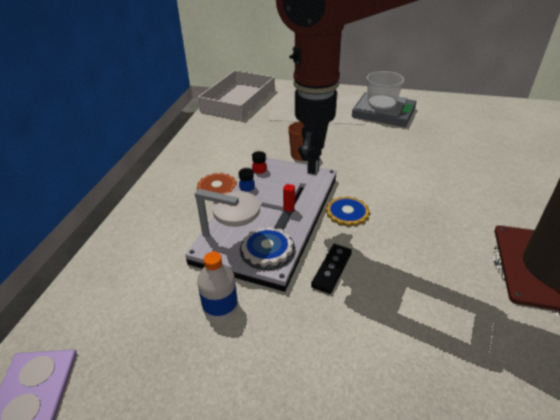

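The post is in the corner at station (-48, -4.5) mm, seen near pixel (289,198), and nothing else has moved. Next I'll push the short leg from the front.

```bash
python3 - <<'E'
from h import *; from plant import *
def st(s): o=observe(); print(s,round(o["time_s"],2),S(o["eef_pos"]),np.round(o["ft_force"],1))
move_l(W(-.095,-.005,.058),feed=.12); st("down")
print(move_l(W(-.03,-.005,.058),feed=.05,max_force=9)); st("a")
if S(observe()["eef_pos"])[0]>-.035:
    print(move_l(W(.01,-.005,.058),feed=.03,max_force=10)); st("b")
im,d=get_image("side"); c=get_calibration("side"); P=cloud(im,d,c["intrinsics"],c["world_from_camera"])
cv2.imwrite("pics/s4.png",im[:,:,::-1]); R=red(im,P)&(P[...,2]>.09)&(P[...,2]<.1)&(P[...,0]>.45)&(P[...,0]<.66); print(R.sum(),S(P[R].mean(0)))
E
```

```text
down 9.42 [-0.0943 -0.0051  0.0586] [ 0.2 -0.7 -0.3]
False
a 10.87 [-0.03   -0.005   0.0581] [ 0.   0.1 -1.1]
True
b 11.81 [-0.0046 -0.0048  0.0561] [-6.9  0.6  3.9]
0 [nan nan nan]<stdin>:8: RuntimeWarning: Mean of empty slice.
  ret = um.true_divide(
```

```bash
python3 - <<'E'
from h import *; from plant import *
move_l(W(-.035,-.005,.058),feed=.08); move_l(W(-.06,-.005,.18),feed=.2)
movep([.3,-.5,.25],[np.pi,0,.3]); hold(.3)
look("p5"); print(observe()["time_s"])
E
```

```text
post 95 [ 0.0137 -0.0059  0.0931]
15.425
```

View pics/p5.png

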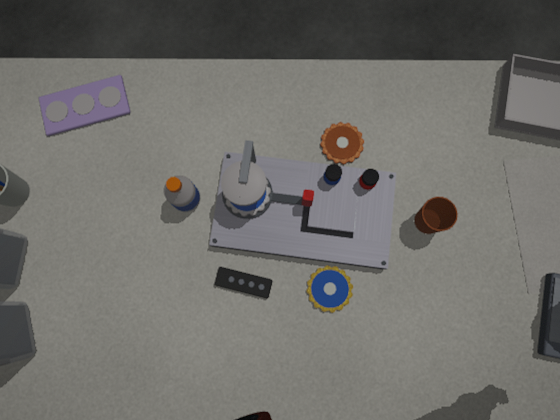

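The post is at pixel (308,198), station (13.7, -5.9) mm, which is the closed end of the short leg. The tray is under the lamp, the bystanders have not moved, and the arm is clear.

```bash
python3 -c "
from plant import *
print(job_done())"
```

```text
the job is handed in; nothing more can be done
None
```

The job is handed in: I pushed the post round the corner to the closed end of the short leg, last measured about 1.5 mm from the slot end with the tray under the lamp, and in the final picture nothing else had moved; no verdict was returned.

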